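Lock the orange board stop into the slotted bench rail

ROBOT

A 6-joint arm with a two-finger parallel gripper is mounted at the origin on the work surface. World frame = base frame: x ahead of the robot, y to its left, z up, the work surface at z = 0. Lengths are in m, angles in rad, forces in N, time in s.
With the tool pointing down it reaches from about 0.325 to 0.9 m from the base axis. Payload 6.1 kg.
Tool frame: the origin (TCP) lies on the front face of the gripper's body, between the roots of the fingers; the fingertips stand 70 mm ahead of it and the grasp point (between the pads) lies 51 mm ahead of it; z points along the fingers, y is the line along which they close (so a half turn about z gives the same grasp; the last joint's range is limited). The gripper opens to 87 mm and grips with 3 to 60 N. Pads are 19 mm wide; open, the fingers measure 117 mm over their backs; the gripper's body (75 mm by 190 mm) begins 51 mm behind the grasp point.
Start: joints at [-1.233, 0.22, 1.526, -0, 1.395, -0.126], TCP at [0.28, -0.559, 0.292] pointing down, gripper open.
Joint ranges: [-2.98, 2.98], [-0.91, 2.08], [0.09, 2.57], [-1.24, 4.39], [0.2, 2.65], [-2.68, 2.68]. Speed limits (rad/s): [2.57, 2.57, 3.01, 3.14, 3.14, 3.14].

INTERFACE

Orientations are given as [roll, pitch, yaw] about the fixed x, y, z axes, in that order (R = Rz(yaw) Ry(pitch) Rx(roll)).
In Python, from cell import r gives the robot as it stands.
- The arm moves only by the tool carry_out, never from a script. Its argument "commands" is a list of rows, each an object of numbers: "dx", "dy", "dz": the shift along the tool's x, y, z in mm; "rx", "ry", "rz": the turn, a rotation vector about the tool's x, y, z in rad; "fingers": the opening, from 0 (shut) to 1 (fully open). In form: [{"dx": .., "dy": .., "dz": .., "rx": .., "ry": .., "rz": .., "fingers": ..}, ...]. A call has exactly 5 rows; each row shifts and turns the commanded pose from where the row before left it, along the tool's axes as they then stand; what a row does not reach is not made up. A row lasts 1/12 s, in which the tool goes at most 41.7 mm and 7.16 degrees, less where a joint would pass 70% of its speed; a pose out of reach is approached as far as the arm can. A call with a gripper value outside its range is refused whole. The fingers move at their own pace and stop on an object; "grip_force" is the grip in N (left out, the last holds). Time passes only in rows, so rows that do not move let the fingers close, or fill a call up. It gives the time, the measured TCP pose, the force, the opening and the grip force at its end, in the units of the state.
- r.get_state(): the state, without advancing time (a new reading comes with each control period).
- r.grab_frame(name): name is "side" or "top"; returns a dict with "img" (480x640x3 uint8, blue, green, red), "depth" (480x640 float32, m along the optical axis (not along the pixel's ray), 0 where there is no reading), "fx", "fy", "cx", "cy" (pixels), "R" (3x3) and "t" (3): a world point X has camera coordinates R X + t. Camera axes: x right, y down, z forward; pixel columns grow to the right and rows downward; lengths in m; the calibration is good to about 2 mm. A picture is of the moment at which its call begins.
- r.job_done(): hands the job in; it is judged then, once.
Trained networks look in a picture, given as the dict that the camera call returned (one of the last four; its "shot" number tells which), for a name from the list of things; names that differ only in an ending like _2 or _b are one class to them, and where a whole thing is asked for, a point or a joint stands for the part that bears it (a point fixed in the world has none). Each returns a list of dicts, best first, with "score" (0 to 1); they miss things now and then, are a little off and sometimes report something else, mostly with a low value. They report only what shows in the picture. A call takes as long as a camera call. They do not tell look-alikes from the thing itself.
- r.search_frame(picture, target): "box" ([left, top, right, bottom] in pixels, round what is visible of it).
- r.masks_of(picture, target): "mask" (480x640 bool, what is visible of it) and "box" ([left, top, right, bottom] in pixels, round what is visible of it).
The state is a dict: "t": time; "qpos": joint angles; "dq": joint speeds; "joint_torque": joint torques, N m; "tcp_pos": TCP position; "tool_rot": TCP orientation; "contact_force": force on the tool from outside, world axes, zero at the start; "moment": the same for the moment, N m; "gripper_width": finger opening in m; "finger_force": force on a finger pad.
Only numpy, scipy, OpenCV 4.12 (cv2) and the standard library are available. Lean on these libraries where they do the work, as an engineer would, in place of code of your own. Each camera call takes 0.05 s, during which the arm holds its last target. There are 200 camera calls.

TASK

On the electronics bench, take the orange board stop out of its rack, put its hammer head down through the slot of the aluminium rail at the green tape mark, and give it a quarter turn, either way, so that the head catches crosswise under both lips of the slot. Leave it upright with its collar fully down on the rail, let go, and leave the blue and the grey stop in the rack.

Things in the scene. Friction and masses are not known exactly. Their poses are not given: they have to be found in the camera images.
- orange_grip (a point): Orange board stop, upright, 150 g (sizes in mm). Top down: flat orange bar grip 40 (x) x 16 (y) x 48 high; black collar 46 across, 8 thick; neck 13 across, 9 long; steel hammer head 40 (x) x 13 (y) x 8; tapered foot 3 high. Point: centre of the bar grip, 32 above the collar's underside, 52 above the foot's bottom. x along bar and head (same way), y through the bar's thickness, z up.
- rail_mark (a point): Green tape on the fixed aluminium rail (60 wide, 300 long, 40 high; mm). Point: middle of the slot's mouth, level with the rail's top. x across the slot, y along it, z up. Slot 24 wide, lips 5 thick, hollow below 54 wide, 31 deep. With the collar down on the lips the head hangs 4 below them, free to turn. A board 24 high over the rail stands on its +y end, 85 or more from the mark.
- blue_grip (a point): The same kind of stop with a blue grip; stays in the rack. Point and axes as for the orange one. The plywood rack (205 x 75, 30 high) holds the three stops 66 apart in a row along their x, in any order; collars rest on its top, heads hang in loose pockets 45 x 19 (lift straight up 25 or more). Clear on both y sides.
- grey_grip (a point): The same kind of stop with a grey grip; stays in the rack. Point: centre of its bar grip; axes as for the orange one.
Mind the look-alikes: they are no part of the job. There is more than one size of the part that bears orange_grip; the job needs the smallest.

How it is judged:
On the way:
1. the orange stop's hammer head has gone down through the slot at the green mark (z of orange_grip in the frame of rail_mark below 0.036 m and horizontal distance between orange_grip and rail_mark below 0.022 m), for 0.1 s.
At the end, for the whole second after the job is handed in: Orange stop upright (7 degrees) in the slot, within 20 mm of the green mark's middle, collar down on the rail (2.5 mm), head crosswise under the lips (20 degrees), released, at rest; blue and grey stops still in the rack within 20 mm of their start (z of orange_grip in the frame of rail_mark below 0.0345 m and horizontal distance between orange_grip and rail_mark below 0.02 m and angle between the x axis of orange_grip and the x axis of rail_mark, either way round below 0.35 rad and angle between orange_grip's own z axis and vertical below 0.12 rad and linear speed of orange_stop below 0.02 m/s and distance of each of blue_grip, grey_grip from where it was at the start of the episode below 0.02 m); the robot touches nothing.
It fails at once if the blue or the grey stop is taken out of the rack (distance of any of blue_grip, grey_grip from where it was at the start of the episode above 0.03 m).
It also fails if it takes over 40 s, if anything falls off the work surface, if the arm or the gripper's body presses on something with over 40 N, if the wrist force passes 120 N, or if a joint passes its speed limit or range.

## Working session

There is one attempt and no reset: what is moved stays moved. The work goes in short steps, Python scripts to look and compute and a tool call to move; the robot and the scene stay as the last step left them, time stands still between calls to the robot, and variables do not carry over. Pictures are saved under pics/ and viewed, at most 10 in all, crops included, and the job is handed in when it is done.

Besides the shell and the picture viewer there is one more tool, called after "Emit:" by a JSON object that holds its "api" and its "payload", one argument or row to a line. carry_out: Moves the arm, as the interface text tells. Its arguments: {"type":"object","properties":{"commands":{"type":"array","items":{"type":"object","properties":{"dx":{"type":"number"},"dy":{"type":"number"},"dz":{"type":"number"},"rx":{"type":"number"},"ry":{"type":"number"},"rz":{"type":"number"},"fingers":{"type":"number"}}}},"grip_force":{"type":"number"}},"required":["commands"]}

```bash
mkdir -p pics
cat > h.py <<'E'
import numpy as np, cv2
from cell import r
def pts(f,m):
    v,u=np.nonzero(m&(f["depth"]>0)); d=f["depth"][v,u]
    c=np.stack([(u-f["cx"])/f["fx"]*d,(v-f["cy"])/f["fy"]*d,d],1)
    return (c-np.array(f["t"]))@np.array(f["R"])
E
python3 - <<'E'
from h import *
print(r.get_state())
for n in("side","top"):
    f=r.grab_frame(n); cv2.imwrite(f"pics/{n}0.png",f["img"])
    print(n,f["t"],np.array(f["R"]).round(3).tolist())
    for k in("orange_grip","blue_grip","grey_grip","rail_mark"):
        for d in r.masks_of(f,k)[:4]:
            p=pts(f,d["mask"]); 
            print(k,d["score"],d["box"],len(p), np.median(p,0).round(3) if len(p) else "",np.percentile(p,98,axis=0).round(3) if len(p) else "")
E
```

```text
{'t': 0.0, 'qpos': array([-1.23310974e+00,  2.21227615e-01,  1.52760299e+00, -2.21988495e-05,
        1.39468053e+00, -1.26111708e-01]), 'dq': array([ 0.00065987, -0.00070671, -0.00156626, -0.00225854, -0.00100803,
        0.00171681]), 'joint_torque': array([ 4.61639831e-05, -4.94597769e+01, -3.87385583e+01,  6.98110345e-02,
        5.70433144e-02, -1.21405183e-04]), 'tcp_pos': array([ 0.27941739, -0.55852692,  0.2911405 ]), 'tool_rot': array([-3.13968666e+00, -2.19627621e-04,  4.63801990e-01]), 'contact_force': array([0.25845283, 0.57989242, 0.92551011]), 'moment': array([ 0.02858291, -0.02934355, -0.0132127 ]), 'finger_force': 0.0, 'gripper_width': 0.08692578891721751}
side [0.51979595 0.17946032 0.80985023] [[-0.996, -0.084, 0.015], [-0.071, 0.722, -0.689], [0.047, -0.687, -0.725]]
orange_grip 0.9 [240.0, 118.8, 275.7, 171.6] 1393 [ 0.673 -0.357  0.062] [ 0.702 -0.338  0.103]
orange_grip 0.65 [306.1, 118.6, 339.4, 175.5] 1316 [ 0.555 -0.358  0.06 ] [ 0.581 -0.342  0.103]
orange_grip 0.58 [305.4, 179.0, 334.3, 216.1] 868 [ 0.546 -0.229  0.059] [ 0.565 -0.215  0.088]
blue_grip 0.92
[... 151 characters left out ...]
[ 0.502 -0.2    0.088]
rail_mark 0.8 [267.8, 342.2, 319.8, 355.8] 239 [0.569 0.052 0.041] [0.586 0.059 0.043]
top [-0.10343448  0.53969876  0.74537503] [[-0.005, -1.0, 0.003], [-0.998, 0.005, -0.07], [0.07, -0.004, -0.998]]
orange_grip 0.8 [448.3, 132.6, 492.8, 177.3] 1305 [ 0.673 -0.358  0.07 ] [ 0.702 -0.339  0.104]
orange_grip 0.66 [452.9, 207.3, 503.4, 247.0] 1292 [ 0.559 -0.361  0.072] [ 0.586 -0.342  0.104]
orange_grip 0.59 [379.9, 218.7, 404.5, 246.6] 633 [ 0.547 -0.231  0.062] [ 0.568 -0.215  0.089]
blue_grip 0.61 [385.1, 178.2, 415.9, 210.4] 662 [ 0.609 -0.247  0.058] [ 0.631 -0.231  0.089]
grey_grip 0.78 [370.0, 262.3, 401.6, 286.0] 648 [ 0.484 -0.215  0.059] [ 0.504 -0.198  0.089]
```

View pics/side0.png

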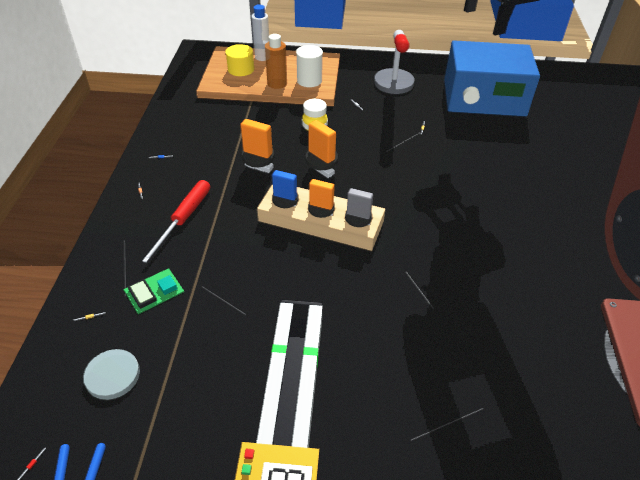

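View pics/top0.png

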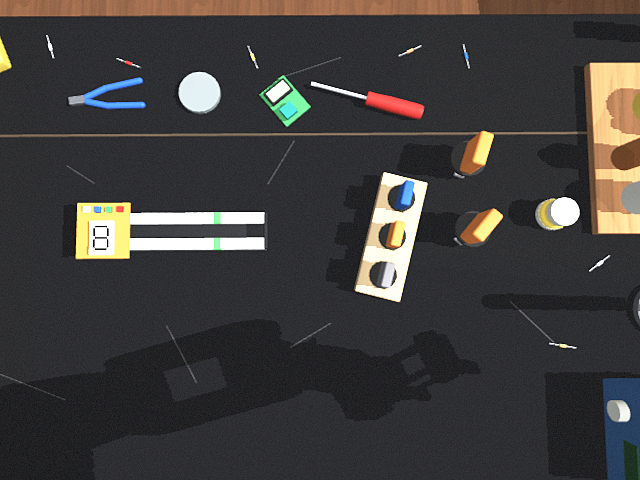

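Run:
```python
from h import *
for n in("side","top"):
    f=r.grab_frame(n)
    al=pts(f,np.ones((480,640),bool))
    hsv=cv2.cvtColor(f["img"],cv2.COLOR_BGR2HSV)
    g=pts(f,(hsv[...,0]>40)&(hsv[...,0]<85)&(hsv[...,1]>80))
    g=g[(abs(g[:,2]-.041)<.008)]
    if len(g): print(n,"green",len(g),g.mean(0).round(4),cv2.minAreaRect((g[:,:2]*1000).astype(np.float32)))
    b=al[(al[:,2]>.036)&(al[:,2]<.046)&(al[:,0]>.4)&(al[:,0]<.8)&(al[:,1]>-.13)&(al[:,1]<.3)]
    print("rail top",len(b),b[:,2].mean(),cv2.minAreaRect((b[:,:2]*1000).astype(np.float32)))
    for k in("orange_grip","blue_grip","grey_grip"):
        for d in r.masks_of(f,k)[:4]:
            p=pts(f,d["mask"]); 
            if not len(p) or p[:,2].max()>.097: continue
            p=p[(p[:,2]>.080)&(p[:,2]<.092)]
            print(k,len(p),p.mean(0).round(4),cv2.minAreaRect((p[:,:2]*1000).astype(np.float32)))
```

```text
side green 223 [0.556  0.0524 0.0411] ((556.3073120117188, 51.859947204589844), (13.725763320922852, 61.37112808227539), 88.98562622070312)
rail top 4162 0.04042537138016121 ((556.2799072265625, 76.4207992553711), (61.120208740234375, 216.73916625976562), 0.09435559809207916)
blue_grip 203 [ 0.6093 -0.2507  0.0852] ((609.8427124023438, -252.388671875), (18.6785945892334, 40.29524230957031), 73.32381439208984)
grey_grip 205 [ 0.4823 -0.2179  0.0852] ((481.7312316894531, -219.96900939941406), (17.971818923950195, 39.44817352294922), 77.1425552368164)
top green 139 [0.5585 0.0525 0.0415] ((557.9141845703125, 52.529117584228516), (10.088662147521973, 59.789669036865234), 89.00579071044922)
rail top 3098 0.04109940441794589 ((558.0970458984375, 83.27055358886719), (226.7975311279297, 59.99767303466797), 89.75592803955078)
orange_grip 260 [ 0.5466 -0.2353  0.0866] ((546.9907836914062, -235.9850616455078), (16.639997482299805, 38.47166061401367), 77.33678436279297)
blue_grip 261 [ 0.6108 -0.2518  0.0867] ((611.6428833007812, -252.57200622558594), (16.238969802856445, 40.060752868652344), 75.84617614746094)
grey_grip 268 [ 0.4835 -0.2193  0.0865] ((483.5295104980469, -220.12478637695312), (16.449419021606445, 39.260684967041016), 76.18235778808594)
```

The side view shows the rack with blue (285,185), orange (321,195) and grey (360,205) stops. Two larger orange stops stand behind it at (257,140) and (322,140). The green mark on the rail is at (296,350). The top view agrees: rack orange at (395,235), mark at (217,231). The small orange stop is at (0.547, -0.236) with its x axis at about -14.2°. The mark is at (0.557, 0.052) with the slot along world y.

Emit:
{"api": "carry_out", "payload": {
  "commands": [
    {"rz":0.12,"fingers":1},
    {"rz":0.12},
    {"rz":0.12},
    {"rz":0.12},
    {"rz":0.12}
  ],
  "grip_force": 25
}}

```text
validation failed for argument at $.co...
```

Emit:
{"api": "carry_out", "payload": {
  "commands": [
    {"rz":0.112},
    {},
    {},
    {},
    {}
  ]
}}

```text
validation failed for argument at $.co...
```

```bash
cat >> h.py <<'E'
from scipy.spatial.transform import Rotation as Ro
def go(x,y,z,yaw):
    s=r.get_state(); R=Ro.from_euler('xyz',s["tool_rot"])
    d=R.inv().apply(np.array([x,y,z])-s["tcp_pos"])*1000
    T=Ro.from_euler('xyz',[np.pi,0,np.radians(yaw)])
    print("t",s["t"],"tcp",s["tcp_pos"].round(4),"rpy",s["tool_rot"].round(4),"w",round(s["gripper_width"],4),"F",s["contact_force"].round(1))
    print("d mm",d.round(1),"rotvec",(R.inv()*T).as_rotvec().round(4))
E
python3 -c "
from h import *
go(.547,-.236,.2,-14.2)"
```

```text
t 0.9 tcp [ 0.2796 -0.559   0.2923] rpy [3.1415 0.     0.4638] w 0.0869 F [-0.1 -0.   0.1]
d mm [ 383.6 -169.2   92.2] rotvec [ 1.000e-04 -0.000e+00  7.116e-01]
```

Emit:
{"api": "carry_out", "payload": {
  "commands": [
    {"dx":0,"dy":0,"dz":0,"rx":0,"ry":0,"rz":0.12,"fingers":1},
    {"dx":0,"dy":0,"dz":0,"rx":0,"ry":0,"rz":0.12,"fingers":1},
    {"dx":0,"dy":0,"dz":0,"rx":0,"ry":0,"rz":0.12,"fingers":1},
    {"dx":0,"dy":0,"dz":0,"rx":0,"ry":0,"rz":0.12,"fingers":1},
    {"dx":0,"dy":0,"dz":0,"rx":0,"ry":0,"rz":0.12,"fingers":1}
  ],
  "grip_force": 25
}}

```text
t: 1.32
tcp_pos: [0.2796, -0.559, 0.2923]
tool_rot: [-3.142, -0.0, -0.142]
contact_force: [0.8, 0.0, 0.5]
gripper_width: 0.0871
finger_force: 0.0
```

Emit:
{"api": "carry_out", "payload": {
  "commands": [
    {"dx":0,"dy":0,"dz":0,"rx":0,"ry":0,"rz":0.112,"fingers":1},
    {"dx":0,"dy":0,"dz":0,"rx":0,"ry":0,"rz":0,"fingers":1},
    {"dx":0,"dy":0,"dz":0,"rx":0,"ry":0,"rz":0,"fingers":1},
    {"dx":0,"dy":0,"dz":0,"rx":0,"ry":0,"rz":0,"fingers":1},
    {"dx":0,"dy":0,"dz":0,"rx":0,"ry":0,"rz":0,"fingers":1}
  ],
  "grip_force": 25
}}

```text
t: 1.73
tcp_pos: [0.2796, -0.5589, 0.2922]
tool_rot: [-3.142, 0.0, -0.246]
contact_force: [0.3, -0.2, 0.1]
gripper_width: 0.087
finger_force: 0.0
```

```bash
python3 -c "
from h import *
go(.547,-.236,.2,-14.2)"
```

```text
t 1.7333 tcp [ 0.2796 -0.5589  0.2922] rpy [-3.1415  0.     -0.2459] w 0.087 F [ 0.3 -0.2  0.1]
d mm [ 180.7 -378.3   92.2] rotvec [-0.0001  0.      0.0019]
```

Emit:
{"api": "carry_out", "payload": {
  "commands": [
    {"dx":15,"dy":-31.5,"dz":0,"rx":0,"ry":0,"rz":0,"fingers":1},
    {"dx":15,"dy":-31.5,"dz":0,"rx":0,"ry":0,"rz":0,"fingers":1},
    {"dx":15,"dy":-31.5,"dz":0,"rx":0,"ry":0,"rz":0,"fingers":1},
    {"dx":15,"dy":-31.5,"dz":0,"rx":0,"ry":0,"rz":0,"fingers":1},
    {"dx":15,"dy":-31.5,"dz":0,"rx":0,"ry":0,"rz":0,"fingers":1}
  ]
}}

```text
t: 2.15
tcp_pos: [0.3917, -0.4235, 0.2924]
tool_rot: [3.141, -0.0, -0.247]
contact_force: [-0.3, -0.3, -0.2]
gripper_width: 0.0868
finger_force: 0.0
```

Emit:
{"api": "carry_out", "payload": {
  "commands": [
    {"dx":15,"dy":-31.5,"dz":0,"rx":0,"ry":0,"rz":0,"fingers":1},
    {"dx":15,"dy":-31.5,"dz":0,"rx":0,"ry":0,"rz":0,"fingers":1},
    {"dx":15,"dy":-31.5,"dz":0,"rx":0,"ry":0,"rz":0,"fingers":1},
    {"dx":15,"dy":-31.5,"dz":0,"rx":0,"ry":0,"rz":0,"fingers":1},
    {"dx":15,"dy":-31.5,"dz":0,"rx":0,"ry":0,"rz":0,"fingers":1}
  ]
}}

```text
t: 2.57
tcp_pos: [0.5033, -0.289, 0.2925]
tool_rot: [3.141, -0.0, -0.247]
contact_force: [0.3, -0.2, 1.0]
gripper_width: 0.087
finger_force: 0.0
```

Emit:
{"api": "carry_out", "payload": {
  "commands": [
    {"dx":15,"dy":-31.5,"dz":0,"rx":0,"ry":0,"rz":0,"fingers":1},
    {"dx":15,"dy":-31.5,"dz":0,"rx":0,"ry":0,"rz":0,"fingers":1},
    {"dx":0,"dy":0,"dz":20,"rx":0,"ry":0,"rz":0,"fingers":1},
    {"dx":0,"dy":0,"dz":30,"rx":0,"ry":0,"rz":0,"fingers":1},
    {"dx":0,"dy":0,"dz":40,"rx":0,"ry":0,"rz":0,"fingers":1}
  ]
}}

```text
t: 2.98
tcp_pos: [0.5495, -0.2369, 0.2049]
tool_rot: [3.139, -0.007, -0.244]
contact_force: [0.4, -0.6, -0.6]
gripper_width: 0.087
finger_force: 0.0
```

```bash
python3 -c "
from h import *
go(.5475,-.236,.117,-14.2)
f=r.grab_frame('side'); cv2.imwrite('pics/a.png',cv2.resize(f['img'][60:300,180:480],None,fx=2,fy=2))"
```

```text
t 2.9833 tcp [ 0.5495 -0.2369  0.2049] rpy [ 3.1393 -0.0073 -0.2445] w 0.087 F [ 0.4 -0.6 -0.6]
d mm [-2.8 -0.6 87.9] rotvec [ 0.0022 -0.0073  0.0034]
```

View pics/a.png

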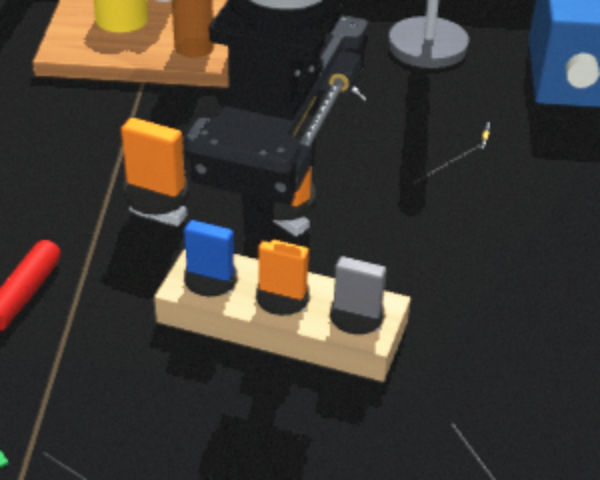

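The gripper stands over the middle, orange, stop at (283,270) in the crop, with its fingers on either side and the larger stops behind it. Going down.

Emit:
{"api": "carry_out", "payload": {
  "commands": [
    {"dx":0,"dy":0,"dz":20,"rx":0,"ry":0,"rz":0,"fingers":1},
    {"dx":0,"dy":0,"dz":20,"rx":0,"ry":0,"rz":0,"fingers":1},
    {"dx":0,"dy":0,"dz":15,"rx":0,"ry":0,"rz":0,"fingers":1},
    {"dx":0,"dy":0,"dz":0,"rx":0,"ry":0,"rz":0,"fingers":1},
    {"dx":0,"dy":0,"dz":0,"rx":0,"ry":0,"rz":0,"fingers":1}
  ]
}}

```text
t: 3.45
tcp_pos: [0.5464, -0.2367, 0.1471]
tool_rot: [-3.141, 0.002, -0.248]
contact_force: [-0.4, 0.3, 0.5]
gripper_width: 0.0869
finger_force: 0.0
```

```bash
python3 -c "
from h import *
go(.5475,-.236,.117,-14.2)"
```

```text
t 3.45 tcp [ 0.5464 -0.2367  0.1471] rpy [-3.141e+00  2.000e-03 -2.476e-01] w 0.0869 F [-0.4  0.3  0.5]
d mm [ 0.9 -0.9 30.1] rotvec [-0.0006  0.002   0.0002]
```

Emit:
{"api": "carry_out", "payload": {
  "commands": [
    {"dx":1,"dy":-1,"dz":15,"rx":0,"ry":0,"rz":0,"fingers":1},
    {"dx":0,"dy":0,"dz":15,"rx":0,"ry":0,"rz":0,"fingers":1},
    {"dx":0,"dy":0,"dz":0,"rx":0,"ry":0,"rz":0,"fingers":1},
    {"dx":0,"dy":0,"dz":0,"rx":0,"ry":0,"rz":0,"fingers":0},
    {"dx":0,"dy":0,"dz":0,"rx":0,"ry":0,"rz":0,"fingers":0}
  ],
  "grip_force": 25
}}

```text
t: 3.87
tcp_pos: [0.549, -0.2366, 0.1192]
tool_rot: [3.141, -0.002, -0.248]
contact_force: [0.7, -0.4, 0.6]
gripper_width: 0.0799
finger_force: 0.0
```

Emit:
{"api": "carry_out", "payload": {
  "commands": [
    {"dx":0,"dy":0,"dz":0,"rx":0,"ry":0,"rz":0,"fingers":0},
    {"dx":0,"dy":0,"dz":0,"rx":0,"ry":0,"rz":0,"fingers":0},
    {"dx":0,"dy":0,"dz":0,"rx":0,"ry":0,"rz":0,"fingers":0},
    {"dx":0,"dy":0,"dz":0,"rx":0,"ry":0,"rz":0,"fingers":0},
    {"dx":0,"dy":0,"dz":0,"rx":0,"ry":0,"rz":0,"fingers":0}
  ]
}}

```text
t: 4.28
tcp_pos: [0.5482, -0.2361, 0.1175]
tool_rot: [3.141, -0.0, -0.248]
contact_force: [0.1, -1.0, 1.2]
gripper_width: 0.0484
finger_force: 0.0
```

Emit:
{"api": "carry_out", "payload": {
  "commands": [
    {"dx":0,"dy":0,"dz":0,"rx":0,"ry":0,"rz":0,"fingers":0},
    {"dx":0,"dy":0,"dz":0,"rx":0,"ry":0,"rz":0,"fingers":0},
    {"dx":0,"dy":0,"dz":0,"rx":0,"ry":0,"rz":0,"fingers":0},
    {"dx":0,"dy":0,"dz":0,"rx":0,"ry":0,"rz":0,"fingers":0},
    {"dx":0,"dy":0,"dz":0,"rx":0,"ry":0,"rz":0,"fingers":0}
  ]
}}

```text
t: 4.7
tcp_pos: [0.5481, -0.2361, 0.1172]
tool_rot: [3.141, 0.0, -0.248]
contact_force: [-0.5, -0.9, -1.4]
gripper_width: 0.0161
finger_force: 25.0
```

Emit:
{"api": "carry_out", "payload": {
  "commands": [
    {"dx":0,"dy":0,"dz":-10,"rx":0,"ry":0,"rz":0,"fingers":0},
    {"dx":0,"dy":0,"dz":-20,"rx":0,"ry":0,"rz":0,"fingers":0},
    {"dx":0,"dy":0,"dz":-30,"rx":0,"ry":0,"rz":0,"fingers":0},
    {"dx":0,"dy":0,"dz":-30,"rx":0,"ry":0,"rz":0,"fingers":0},
    {"dx":0,"dy":0,"dz":-10,"rx":0,"ry":0,"rz":0,"fingers":0}
  ]
}}

```text
t: 5.12
tcp_pos: [0.55, -0.2371, 0.2229]
tool_rot: [3.14, -0.007, -0.248]
contact_force: [1.5, -1.1, 0.3]
gripper_width: 0.0159
finger_force: 25.0
```

Emit:
{"api": "carry_out", "payload": {
  "commands": [
    {"dx":0,"dy":0,"dz":0,"rx":0,"ry":0,"rz":-0.12,"fingers":0},
    {"dx":0,"dy":0,"dz":0,"rx":0,"ry":0,"rz":-0.12,"fingers":0},
    {"dx":0,"dy":0,"dz":0,"rx":0,"ry":0,"rz":-0.12,"fingers":0},
    {"dx":0,"dy":0,"dz":0,"rx":0,"ry":0,"rz":-0.12,"fingers":0},
    {"dx":0,"dy":0,"dz":0,"rx":0,"ry":0,"rz":-0.12,"fingers":0}
  ]
}}

```text
t: 5.53
tcp_pos: [0.5479, -0.2359, 0.2169]
tool_rot: [-3.141, 0.0, 0.358]
contact_force: [0.6, 0.1, -1.4]
gripper_width: 0.0158
finger_force: 25.0
```

Emit:
{"api": "carry_out", "payload": {
  "commands": [
    {"dx":0,"dy":0,"dz":0,"rx":0,"ry":0,"rz":-0.12,"fingers":0},
    {"dx":0,"dy":0,"dz":0,"rx":0,"ry":0,"rz":-0.12,"fingers":0},
    {"dx":0,"dy":0,"dz":0,"rx":0,"ry":0,"rz":-0.12,"fingers":0},
    {"dx":0,"dy":0,"dz":0,"rx":0,"ry":0,"rz":-0.12,"fingers":0},
    {"dx":0,"dy":0,"dz":0,"rx":0,"ry":0,"rz":-0.12,"fingers":0}
  ]
}}

```text
t: 5.95
tcp_pos: [0.5478, -0.2359, 0.2168]
tool_rot: [-3.141, 0.0, 0.958]
contact_force: [0.3, -0.2, -0.8]
gripper_width: 0.0158
finger_force: 25.0
```

Emit:
{"api": "carry_out", "payload": {
  "commands": [
    {"dx":0,"dy":0,"dz":0,"rx":0,"ry":0,"rz":-0.12,"fingers":0},
    {"dx":0,"dy":0,"dz":0,"rx":0,"ry":0,"rz":-0.12,"fingers":0},
    {"dx":0,"dy":0,"dz":0,"rx":0,"ry":0,"rz":-0.12,"fingers":0},
    {"dx":0,"dy":0,"dz":0,"rx":0,"ry":0,"rz":-0.12,"fingers":0},
    {"dx":0,"dy":0,"dz":0,"rx":0,"ry":0,"rz":-0.12,"fingers":0}
  ]
}}

```text
t: 6.37
tcp_pos: [0.5479, -0.2358, 0.2168]
tool_rot: [-3.141, -0.0, 1.558]
contact_force: [0.2, 0.1, -1.0]
gripper_width: 0.016
finger_force: 25.0
```

```bash
python3 -c "
from h import *
go(.557,.052,.217,90)"
```

```text
t 6.3667 tcp [ 0.5479 -0.2358  0.2168] rpy [-3.1409e+00 -5.0000e-04  1.5578e+00] w 0.016 F [ 0.2  0.1 -1. ]
d mm [287.9   5.4  -0. ] rotvec [-0.0007 -0.0005 -0.013 ]
```

Emit:
{"api": "carry_out", "payload": {
  "commands": [
    {"dx":30,"dy":0,"dz":0,"rx":0,"ry":0,"rz":-0.01,"fingers":0},
    {"dx":35,"dy":0,"dz":0,"rx":0,"ry":0,"rz":0,"fingers":0},
    {"dx":35,"dy":0,"dz":0,"rx":0,"ry":0,"rz":0,"fingers":0},
    {"dx":35,"dy":0,"dz":0,"rx":0,"ry":0,"rz":0,"fingers":0},
    {"dx":35,"dy":0,"dz":0,"rx":0,"ry":0,"rz":0,"fingers":0}
  ]
}}

```text
t: 6.78
tcp_pos: [0.5494, -0.0646, 0.217]
tool_rot: [-3.141, -0.0, 1.561]
contact_force: [0.3, 0.4, -0.8]
gripper_width: 0.0159
finger_force: 25.0
```

Emit:
{"api": "carry_out", "payload": {
  "commands": [
    {"dx":35,"dy":0,"dz":0,"rx":0,"ry":0,"rz":0,"fingers":0},
    {"dx":35,"dy":0,"dz":0,"rx":0,"ry":0,"rz":0,"fingers":0},
    {"dx":28,"dy":5,"dz":0,"rx":0,"ry":0,"rz":0,"fingers":0},
    {"dx":20,"dy":0,"dz":0,"rx":0,"ry":0,"rz":0,"fingers":0},
    {"dx":0,"dy":0,"dz":0,"rx":0,"ry":0,"rz":0,"fingers":0}
  ]
}}

```text
t: 7.2
tcp_pos: [0.5555, 0.0557, 0.217]
tool_rot: [-3.141, -0.002, 1.566]
contact_force: [0.2, -0.4, -1.2]
gripper_width: 0.016
finger_force: 25.0
```

Emit:
{"api": "carry_out", "payload": {
  "commands": [
    {"dx":0,"dy":0,"dz":20,"rx":0,"ry":0,"rz":0,"fingers":0},
    {"dx":0,"dy":0,"dz":15,"rx":0,"ry":0,"rz":0,"fingers":0},
    {"dx":0,"dy":0,"dz":10,"rx":0,"ry":0,"rz":0,"fingers":0},
    {"dx":0,"dy":0,"dz":0,"rx":0,"ry":0,"rz":0,"fingers":0},
    {"dx":0,"dy":0,"dz":0,"rx":0,"ry":0,"rz":0,"fingers":0}
  ]
}}

```text
t: 7.62
tcp_pos: [0.5555, 0.0514, 0.1716]
tool_rot: [-3.14, -0.0, 1.561]
contact_force: [-0.2, 0.1, -1.4]
gripper_width: 0.0159
finger_force: 25.0
```

```bash
python3 -c "
from h import *
go(.557,.052,.127,90)
for n in('top','side'):
    f=r.grab_frame(n); cv2.imwrite(f'pics/b{n}.png',f['img'])
    al=pts(f,np.ones((480,640),bool))
    b=al[(al[:,2]>.038)&(al[:,2]<.044)&(abs(al[:,0]-.557)<.05)&(al[:,1]>-.13)&(al[:,1]<.0)]
    print('slot mid',n,len(b),b[:,0].min(),b[:,0].max())
    hsv=cv2.cvtColor(f['img'],cv2.COLOR_BGR2HSV)
    o=pts(f,(hsv[...,0]<20)&(hsv[...,1]>120)); o=o[(abs(o[:,0]-.557)<.06)&(abs(o[:,1]-.052)<.06)&(o[:,2]>.07)]
    if len(o): print('orange',len(o),o.min(0).round(3),o.max(0).round(3),np.median(o,0).round(4))
"
```

```text
t 7.6167 tcp [0.5555 0.0514 0.1716] rpy [-3.1398 -0.      1.5612] w 0.0159 F [-0.2  0.1 -1.4]
d mm [ 0.6  1.5 44.6] rotvec [-0.0018 -0.     -0.0096]
slot mid top 433 0.5276738999854651 0.587630645231023
orange 4830 [ 0.497 -0.008  0.092] [0.603 0.107 0.521] [0.544  0.0372 0.4854]
slot mid side 78 0.5263495835023484 0.5435861683542292
orange 14449 [ 0.497 -0.007  0.092] [0.604 0.112 0.522] [0.549  0.0862 0.4788]
```

View pics/bside.png

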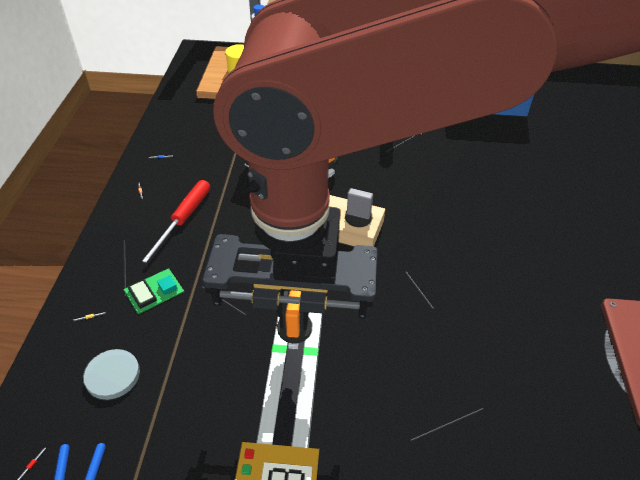

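The stop hangs upright over the slot, its collar at (293,325), next to the green tape at (278,349). Fine correction, then insertion.

Emit:
{"api": "carry_out", "payload": {
  "commands": [
    {"dx":1,"dy":2,"dz":0,"rx":0,"ry":0,"rz":-0.01,"fingers":0},
    {"dx":0,"dy":0,"dz":8,"rx":0,"ry":0,"rz":0,"fingers":0},
    {"dx":0,"dy":0,"dz":8,"rx":0,"ry":0,"rz":0,"fingers":0},
    {"dx":0,"dy":0,"dz":6,"rx":0,"ry":0,"rz":0,"fingers":0},
    {"dx":0,"dy":0,"dz":6,"rx":0,"ry":0,"rz":0,"fingers":0}
  ]
}}

```text
t: 8.13
tcp_pos: [0.5576, 0.0529, 0.1431]
tool_rot: [-3.14, -0.0, 1.572]
contact_force: [-0.2, 0.0, -1.5]
gripper_width: 0.0157
finger_force: 25.0
```

Emit:
{"api": "carry_out", "payload": {
  "commands": [
    {"dx":0,"dy":0,"dz":5,"rx":0,"ry":0,"rz":0,"fingers":0},
    {"dx":0,"dy":0,"dz":5,"rx":0,"ry":0,"rz":0,"fingers":0},
    {"dx":0,"dy":0,"dz":3,"rx":0,"ry":0,"rz":0,"fingers":0},
    {"dx":0,"dy":0,"dz":2,"rx":0,"ry":0,"rz":0,"fingers":0},
    {"dx":0,"dy":0,"dz":0,"rx":0,"ry":0,"rz":0,"fingers":0}
  ]
}}

```text
t: 8.55
tcp_pos: [0.5578, 0.0529, 0.1287]
tool_rot: [-3.141, -0.0, 1.572]
contact_force: [-0.7, 0.2, -2.2]
gripper_width: 0.0161
finger_force: 25.0
```

Emit:
{"api": "carry_out", "payload": {
  "commands": [
    {"dx":0,"dy":0,"dz":1,"rx":0,"ry":0,"rz":0.105,"fingers":0},
    {"dx":0,"dy":0,"dz":0,"rx":0,"ry":0,"rz":0.105,"fingers":0},
    {"dx":0,"dy":0,"dz":0,"rx":0,"ry":0,"rz":0.105,"fingers":0},
    {"dx":0,"dy":0,"dz":0,"rx":0,"ry":0,"rz":0.105,"fingers":0},
    {"dx":0,"dy":0,"dz":0,"rx":0,"ry":0,"rz":0.105,"fingers":0}
  ]
}}

```text
t: 8.97
tcp_pos: [0.5584, 0.0529, 0.1287]
tool_rot: [3.141, -0.0, 1.042]
contact_force: [0.5, 0.6, -0.8]
gripper_width: 0.0161
finger_force: 25.0
```

Emit:
{"api": "carry_out", "payload": {
  "commands": [
    {"dx":0,"dy":0,"dz":0,"rx":0,"ry":0,"rz":0.105,"fingers":0},
    {"dx":0,"dy":0,"dz":0,"rx":0,"ry":0,"rz":0.105,"fingers":0},
    {"dx":0,"dy":0,"dz":0,"rx":0,"ry":0,"rz":0.105,"fingers":0},
    {"dx":0,"dy":0,"dz":0,"rx":0,"ry":0,"rz":0.105,"fingers":0},
    {"dx":0,"dy":0,"dz":0,"rx":0,"ry":0,"rz":0.105,"fingers":0}
  ]
}}

```text
t: 9.38
tcp_pos: [0.5584, 0.0529, 0.1287]
tool_rot: [3.141, -0.001, 0.517]
contact_force: [0.3, 0.0, -1.0]
gripper_width: 0.0157
finger_force: 25.0
```

Emit:
{"api": "carry_out", "payload": {
  "commands": [
    {"dx":0,"dy":0,"dz":0,"rx":0,"ry":0,"rz":0.105,"fingers":0},
    {"dx":0,"dy":0,"dz":0,"rx":0,"ry":0,"rz":0.105,"fingers":0},
    {"dx":0,"dy":0,"dz":0,"rx":0,"ry":0,"rz":0.105,"fingers":0},
    {"dx":0,"dy":0,"dz":0,"rx":0,"ry":0,"rz":0.105,"fingers":0},
    {"dx":0,"dy":0,"dz":0,"rx":0,"ry":0,"rz":0.1,"fingers":0}
  ]
}}

```text
t: 9.8
tcp_pos: [0.5584, 0.0529, 0.1287]
tool_rot: [3.142, -0.001, -0.003]
contact_force: [-0.1, -0.9, -0.8]
gripper_width: 0.0161
finger_force: 25.0
```

Emit:
{"api": "carry_out", "payload": {
  "commands": [
    {"dx":0,"dy":0,"dz":0.5,"rx":0,"ry":0,"rz":0,"fingers":0},
    {"dx":0,"dy":0,"dz":0,"rx":0,"ry":0,"rz":0,"fingers":0},
    {"dx":0,"dy":0,"dz":0,"rx":0,"ry":0,"rz":0,"fingers":0},
    {"dx":0,"dy":0,"dz":0,"rx":0,"ry":0,"rz":0,"fingers":0},
    {"dx":0,"dy":0,"dz":0,"rx":0,"ry":0,"rz":0,"fingers":0}
  ]
}}

```text
t: 10.22
tcp_pos: [0.5581, 0.0529, 0.1278]
tool_rot: [3.142, -0.0, 0.003]
contact_force: [0.2, 0.4, -0.7]
gripper_width: 0.0158
finger_force: 25.0
```

Emit:
{"api": "carry_out", "payload": {
  "commands": [
    {"dx":0,"dy":0,"dz":1,"rx":0,"ry":0,"rz":0,"fingers":0},
    {"dx":0,"dy":0,"dz":0,"rx":0,"ry":0,"rz":0,"fingers":0},
    {"dx":0,"dy":0,"dz":0,"rx":0,"ry":0,"rz":0,"fingers":0},
    {"dx":0,"dy":0,"dz":0,"rx":0,"ry":0,"rz":0,"fingers":0},
    {"dx":0,"dy":0,"dz":0,"rx":0,"ry":0,"rz":0,"fingers":0}
  ]
}}

```text
t: 10.63
tcp_pos: [0.5583, 0.0529, 0.1272]
tool_rot: [-3.142, -0.001, 0.002]
contact_force: [-1.5, 1.1, 4.3]
gripper_width: 0.0155
finger_force: 25.0
```

Contact (about 5 N up): the collar is down. Releasing.

Emit:
{"api": "carry_out", "payload": {
  "commands": [
    {"dx":0,"dy":0,"dz":0,"rx":0,"ry":0,"rz":0,"fingers":0.6},
    {"dx":0,"dy":0,"dz":0,"rx":0,"ry":0,"rz":0,"fingers":0.6},
    {"dx":0,"dy":0,"dz":0,"rx":0,"ry":0,"rz":0,"fingers":0.6},
    {"dx":0,"dy":0,"dz":0,"rx":0,"ry":0,"rz":0,"fingers":0.6},
    {"dx":0,"dy":0,"dz":0,"rx":0,"ry":0,"rz":0,"fingers":0.6}
  ]
}}

```text
t: 11.05
tcp_pos: [0.5579, 0.0529, 0.1265]
tool_rot: [-3.142, 0.0, 0.002]
contact_force: [0.0, -0.7, -0.1]
gripper_width: 0.0413
finger_force: 0.0
```

Emit:
{"api": "carry_out", "payload": {
  "commands": [
    {"dx":0,"dy":0,"dz":-10,"rx":0,"ry":0,"rz":0,"fingers":0.6},
    {"dx":0,"dy":0,"dz":-20,"rx":0,"ry":0,"rz":0,"fingers":0.6},
    {"dx":0,"dy":0,"dz":-30,"rx":0,"ry":0,"rz":0,"fingers":0.6},
    {"dx":0,"dy":0,"dz":-30,"rx":0,"ry":0,"rz":0,"fingers":0.6},
    {"dx":0,"dy":0,"dz":-30,"rx":0,"ry":0,"rz":0,"fingers":0.6}
  ]
}}

```text
t: 11.47
tcp_pos: [0.5578, 0.0529, 0.2486]
tool_rot: [-3.142, 0.0, 0.002]
contact_force: [-0.8, 0.0, 0.0]
gripper_width: 0.0523
finger_force: 0.0
```

Emit:
{"api": "carry_out", "payload": {
  "commands": [
    {"dx":0,"dy":30,"dz":-20,"rx":0,"ry":0,"rz":0,"fingers":0.6},
    {"dx":0,"dy":35,"dz":0,"rx":0,"ry":0,"rz":0,"fingers":0.6},
    {"dx":0,"dy":35,"dz":0,"rx":0,"ry":0,"rz":0,"fingers":0.6},
    {"dx":0,"dy":30,"dz":0,"rx":0,"ry":0,"rz":0,"fingers":0.6},
    {"dx":0,"dy":0,"dz":0,"rx":0,"ry":0,"rz":0,"fingers":0.6}
  ]
}}

```text
t: 11.88
tcp_pos: [0.5583, -0.082, 0.268]
tool_rot: [3.139, -0.001, -0.002]
contact_force: [-0.5, -0.5, -0.2]
gripper_width: 0.0522
finger_force: 0.0
```

```bash
python3 -c "
from h import *
print(r.get_state()['t'])
for n in('side','top'):
    f=r.grab_frame(n); cv2.imwrite(f'pics/c{n}.png',f['img'])
    for k in('orange_grip','blue_grip','grey_grip'):
        for d in r.masks_of(f,k)[:4]:
            p=pts(f,d['mask']); 
            if len(p): q=p[p[:,2]>np.percentile(p[:,2],98)-.006]; print(n,k,round(d['score'],2),q.mean(0).round(4),cv2.minAreaRect((q[:,:2]*1000).astype(np.float32)))
"
```

```text
11.8833
side orange_grip 0.81 [0.5563 0.0541 0.0957] ((556.59375, 52.59286880493164), (39.82854461669922, 18.110490798950195), 1.2463001012802124)
side orange_grip 0.63 [ 0.6735 -0.3561  0.1062] ((625.982666015625, -198.1922607421875), (50.304710388183594, 391.3092346191406), 16.412214279174805)
side orange_grip 0.62 [ 0.5225 -0.065   0.2866] ((523.2042236328125, -67.32221984863281), (1.3416571617126465, 35.36601257324219), 8.269593238830566)
side blue_grip 0.53 [ 0.6118 -0.2367  0.0379] ((613.3442993164062, -237.13714599609375), (16.177776336669922, 33.143768310546875), 85.690673828125)
side grey_grip 0.88 [ 0.4818 -0.2182  0.0855] ((482.239501953125, -219.7713623046875), (18.004640579223633, 39.56589889526367), 77.57559967041016)
top orange_grip 0.84 [ 0.6765 -0.3651  0.1018] ((676.6865844726562, -366.0062561035156), (21.495866775512695, 51.29897689819336), 71.76717376708984)
top orange_grip 0.7 [ 0.558  -0.3686  0.1017] ((557.9834594726562, -369.5225524902344), (21.200687408447266, 51.28908157348633), 49.6611442565918)
top orange_grip 0.59 [ 0.6109 -0.252   0.0866] ((611.500732421875, -252.53451538085938), (16.253753662109375, 40.00308609008789), 75.89149475097656)
top blue_grip 0.6 [ 0.6107 -0.2519  0.0867] ((611.5095825195312, -252.41354370117188), (16.24265480041504, 40.018211364746094), 76.56520080566406)
```

View pics/cside.png

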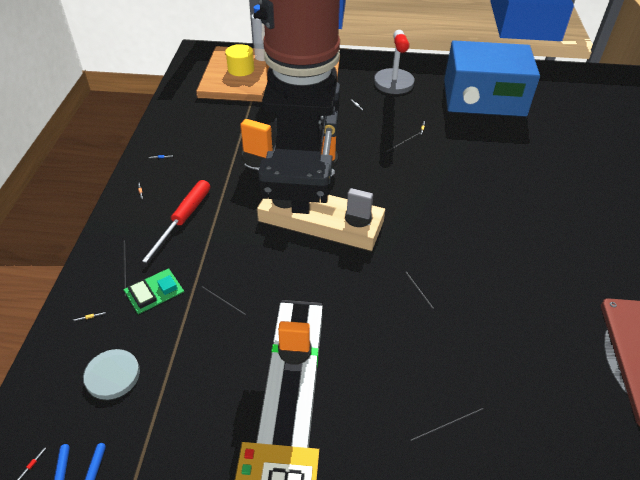

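The orange stop stands at the mark (294,340) with its bar across the slot, at (0.5566, 0.0526), about 1° off. Its top is at 0.096 m, which matches the collar being down. The blue and grey stops haven't moved, and the arm is clear.

```bash
python3 -c "
from h import *
print(r.job_done())"
```

```text
the job is handed in; nothing more can be done
None
```

The orange stop is locked crosswise in the slot at the green mark, collar down and released, with the blue and grey stops left in the rack; the job was handed in at about 12 s, but no verdict was returned.

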